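# Press the scooter fob into its case cutout

## Task

Pick up the oblong black scooter fob and press it fully home, buttons up, into the oblong cutout of the open case's rigid insert. Leave the square gate remote where it lies, and let go of the fob when done.

Things in the scene. Friction and masses are not known exactly. Their poses are not given: they have to be found in the camera images.
- fob_center (a point): Centre (13 mm above the underside) of the scooter fob: a loose black plastic box with rounded edges, 66 mm long (its x), 36 wide (its y), 26 high (its z), 40 to 85 g, lying flat on the shelf, two round grey buttons and a steel bar on top. Either way round fits the cutout.
- fob_pocket (a point): Centre of the oblong cutout's mouth, at the insert's top face, 34 mm above the shelf; x along its length, y across, z up. 72 by 42 mm, flat floor 20 mm down, 8 mm bevel all round (mouth 88 by 58). Sprung cheeks at its two ends slope in from 8 mm down and leave a 63 mm gap from 17 mm down. Fully home, the fob's centre is 7 mm below this point, its top 6 mm above.
- case: Open case fixed to the shelf, 212 by 172 mm, rim 38 mm high, smooth grey rigid insert; origin under its middle. Oblong cutout on the +y half, a square and a round one on the -y half; open lid flat beyond +y, 20 mm high. A fob set in the oblong cutout sticks on the cheeks, top some 12 to 18 mm above the insert; pressing 5 to 20 N straight down on its middle (closed fingers will do) seats it, and it stays.
- remote_center (a point): Centre (10 mm above the underside) of the gate remote: a loose square black plastic box, 47 by 47 by 20 mm, four square grey buttons, lying flat on the shelf. A bystander, not to be moved.

How it is judged:
By the outcome, as a careful person would: the job done as asked, in the order asked, and still so for the second after the job is handed in, with the robot touching nothing.
It also fails if it takes over 43 s, if anything falls off the work surface, if the arm or the gripper's body presses on something with over 40 N, if the wrist force passes 120 N, or if a joint passes its speed limit or range.

## Robot

A 6-joint arm with a two-finger parallel gripper is mounted at the origin on the work surface. World frame = base frame: x ahead of the robot, y to its left, z up, the work surface at z = 0. Lengths are in m, angles in rad, forces in N, time in s.
With the tool pointing down it reaches from about 0.4 to 0.925 m from the base axis. Payload 12.5 kg.
Tool frame: the origin (TCP) lies at the very end of the fingers, on their centre line; the grasp point (between the pads) lies 19 mm behind it; z points along the fingers, y is the line along which they close (so a half turn about z gives the same grasp; the last joint's range is limited). The gripper opens to 95 mm and grips with 3 to 60 N. Pads are 20 mm wide; open, the fingers measure 119 mm over their backs; the gripper's body (75 mm by 180 mm) begins 59 mm behind the grasp point.
Start: joints at [1.16, 0.491, 1.559, -0, 1.092, -0.106], TCP at [0.188, 0.596, 0.215] pointing down, gripper open.
Joint ranges: [-3.1, 3.1], [-0.84, 2.19], [0.05, 2.79], [-1.13, 4.28], [0.06, 2.93], [-2.69, 2.69]. Speed limits (rad/s): [2.22, 2.22, 2.79, 3.14, 3.14, 3.14].

## Interface

Orientations are given as a unit quaternion [x, y, z, w].
In Python, from cell import manip, readout, optics gives the robot as it stands. Calls block until the motion is done:
- manip.move_ptp(position, orientation): joint-space move of the TCP to a pose.
- manip.servo_line(position, frame=None, velocity=0.15, guard=None): straight line of the TCP; frame=None keeps the orientation; velocity is the mean speed in m/s. With guard (N) it stops when the force on the tool has changed by that much, and returns True; else False.
- manip.goto_joints(angles): joint-space move.
- manip.move_gripper(opening, grip_force=None): opening from 0.0 (shut) to 1.0 (fully open); grip_force is the grip in N (None keeps the last); returns when the fingers have stopped.
- manip.sleep(seconds).
- manip.solve_ik(position, orientation): joint angles nearest the present ones, or None.
- readout.state(): the state.
- optics.camera(name): name is "scene" or "top" or "wrist"; returns a dict with "image" (400x640x3 uint8, blue, green, red), "fov_y" (degrees; the focal length in pixels is half the picture's height over the tangent of half this angle, whatever the lens; pixels are square), "cx", "cy" (the principal point, pixels), "R" (3x3) and "t" (3): a world point X has camera coordinates R X + t; the wrist camera has in their place "T_tool_cam" (4x4, takes a point from camera to tool coordinates, whose origin is the TCP and whose axes are the flange's). Camera axes: x right, y down, z forward; pixel columns grow to the right and rows downward; lengths in m; the calibration is good to about 2 mm. A picture is of the moment at which its call begins: read the wrist's pose just before it. There is no depth.
A pose or a line that the arm cannot do raises manip.Unreachable and nothing moves.
- manip.finish_job(): hands the job in; it is judged then, once.
The state is a dict: "clock": time; "joint_pos": joint angles; "joint_velocities": joint speeds; "joint_torque": joint torques, N m; "tool_pos": TCP position; "tcp_rot": TCP orientation; "contact_force": force on the tool from outside, world axes, zero at the start; "moment": the same for the moment, N m; "grip_width": opening from 0.0 (shut) to 1.0 (fully open); "finger_force": force on a finger pad.
Only numpy, scipy, OpenCV 4.12 (cv2) and the standard library are available. Lean on these libraries where they do the work, as an engineer would, in place of code of your own. Each camera call takes 0.05 s, during which the arm holds its last target. There are 200 camera calls.

## Working session

There is one attempt and no reset: what is moved stays moved. The work goes in short steps, each a Python script; the robot and the scene stay as the last script left them, time stands still between calls to the robot, and variables do not carry over. Pictures are saved under pics/ and viewed, at most 10 in all, crops included, and the job is handed in when it is done.

```bash
mkdir -p pics; python3 - <<'E'
from cell import manip, readout, optics
import cv2,pickle
s=readout.state();print(s['clock'],s['tool_pos'],s['tcp_rot'],s['contact_force'])
d={}
for n in("top","scene"):
    c=optics.camera(n);d[n]=c;cv2.imwrite(f'pics/{n}0.png',c['image']);print(n,{k:v for k,v in c.items() if k!='image'})
pickle.dump(d,open('d0.pkl','wb'))
E
```

```text
0.0 [0.18743432 0.59597189 0.21407405] [ 1.51790695e-01  9.88412508e-01 -5.31410949e-04 -1.32228765e-04] [ 0.0350943 -0.1340802 -0.1993478]
top {'fov_y': 50.30112850703377, 'cx': 316.60499591078474, 'cy': 199.39717552717698, 'R': array([[ 4.32716132e-03, -9.99990471e-01, -5.77252182e-04],
       [-9.85861512e-01, -4.16932586e-03, -1.67510286e-01],
       [ 1.67506283e-01,  1.29393474e-03, -9.85870159e-01]]), 't': array([0.02461166, 0.56459009, 0.92246046])}
scene {'fov_y': 48.24844940936869, 'cx': 317.2487017602501, 'cy': 197.75713746777885, 'R': array([[-0.6560421 ,  0.75471726,  0.00325841],
       [ 0.63952141,  0.55818973, -0.52861762],
       [-0.40077565, -0.3447116 , -0.84885381]]), 't': array([ 0.35218644, -0.3353537 ,  1.21268225])}
```

View pics/top0.png

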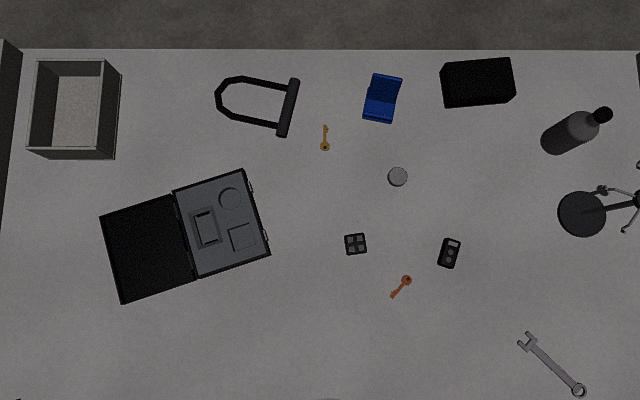

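View pics/scene0.png

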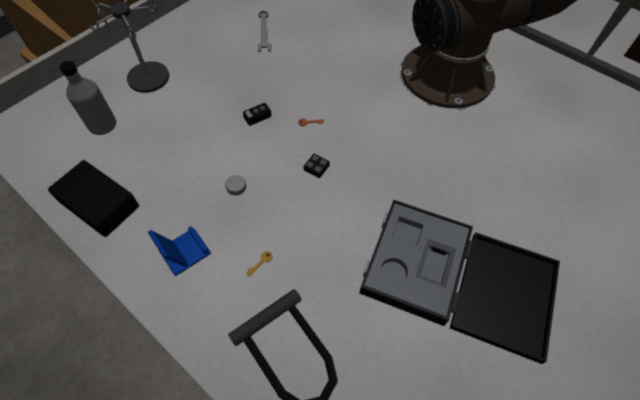

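The top view shows the fob at about (449,253), the remote at (355,244), and the case with its oblong cutout at about (206,227), lid to the left (+y). The scene view agrees: fob (257,113), cutout (437,263).

```bash
cat > h.py <<'E'
import numpy as np,cv2
from scipy.spatial.transform import Rotation as Rn
def cast(c,px,z):
    f=200/np.tan(np.radians(c['fov_y'])/2)
    px=np.atleast_2d(px).astype(float)
    d=np.c_[(px[:,0]-c['cx'])/f,(px[:,1]-c['cy'])/f,np.ones(len(px))]@c['R']
    o=-c['R'].T@c['t']
    return o+d*((z-o[2])/d[:,2])[:,None]
def q(yaw): # tool down, tool y axis along world direction yaw (mod pi)
    y=np.array([np.cos(yaw),np.sin(yaw),0]);z=np.array([0,0,-1.])
    return Rn.from_matrix(np.c_[np.cross(y,z),y,z]).as_quat()
def wrist(name=None):
    from cell import readout,optics
    s=readout.state();c=optics.camera('wrist')
    T=np.eye(4);T[:3,:3]=Rn.from_quat(s['tcp_rot']).as_matrix();T[:3,3]=s['tool_pos']
    M=np.linalg.inv(T@c['T_tool_cam']);c['R'],c['t']=M[:3,:3],M[:3,3]
    if name: cv2.imwrite(name,c['image'])
    return c
def rect(pts):
    r=cv2.minAreaRect(np.float32(pts[:,:2]*1000))
    b=cv2.boxPoints(r);e=[b[1]-b[0],b[2]-b[1]];l=max(e,key=np.linalg.norm)
    return np.array(r[0])/1000,sorted(r[1]),np.arctan2(l[1],l[0])%np.pi
E
python3 - <<'E'
import pickle,cv2,numpy as np
from h import *
d=pickle.load(open('d0.pkl','rb'))
c=d['top'];g=cv2.cvtColor(c['image'],cv2.COLOR_BGR2GRAY)
print(g[330:340,300:310].mean())
for (x0,y0,x1,y1) in[(425,230,475,280),(335,225,380,262)]:
    m=(g[y0:y1,x0:x1]<60).astype(np.uint8)
    k=max(cv2.findContours(m,0,2)[0],key=cv2.contourArea)[:,0]+[x0,y0]
    print(rect(cast(c,k,.015)))
print(cast(c,[[206,227],[213,222],[100,215],[172,188],[244,169],[270,253],[198,278]],.036))
print(np.linalg.norm(cast(c,[206,227],.034)[0]-cast(d['scene'],[437,263],.034)[0]))
crop=cv2.resize(c['image'][160:300,160:290],None,fx=4,fy=4,interpolation=2)
cv2.imwrite('pics/crop.png',np.clip(crop*2.,0,255))
E
```

```text
118.63
(array([ 0.44629803, -0.27704379]), [40.06949996948242, 67.10768127441406], np.float32(2.8154817))
(array([ 0.46674539, -0.06185046]), [48.151947021484375, 48.48208999633789], np.float32(1.7220541))
[[0.50154556 0.27897398 0.036     ]
 [0.51307294 0.26352653 0.036     ]
 [0.52809142 0.52322244 0.036     ]
 [0.59181367 0.36206425 0.036     ]
 [0.637689   0.19678056 0.036     ]
 [0.44330057 0.13169445 0.036     ]
 [0.38711569 0.29138874 0.036     ]]
0.006941153459549339[ WARN:0@0.180] global loadsave.cpp:1063 imwrite_ Unsupported depth image for selected encoder is fallbacked to CV_8U.
```

View pics/crop.png

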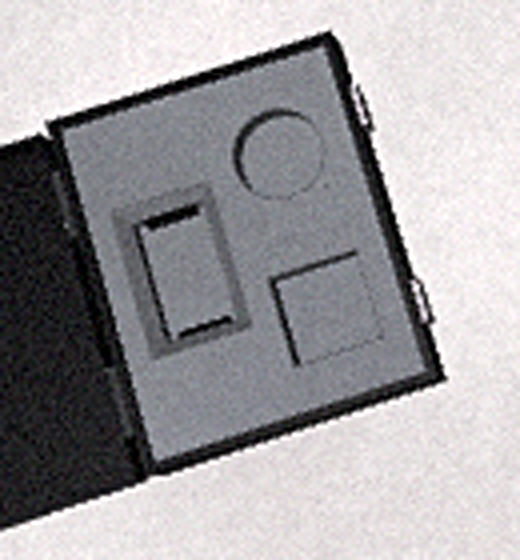

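The crop shows the mouth corners at crop pixels (112,208), (210,186), (250,326) and (152,357). The cutout is empty, with dark cheeks at both ends. Next, a wrist look over the case and then over the fob.

```bash
cat >> h.py <<'E'
def best(p,yaw):
    from cell import manip
    o=[(abs(j[5]),tuple(q(y))) for y in(yaw,yaw+np.pi) for j in[manip.solve_ik(list(p),list(q(y)))] if j is not None]
    return list(min(o)[1])
E
python3 - <<'E'
from cell import manip, readout
from h import *
import pickle
d=pickle.load(open('d0.pkl','rb'));c=d['top']
k=np.array([[112,208],[210,186],[250,326],[152,357]])/4+[160,160]
ctr,sz,yaw=rect(cast(c,k,.034));print('pocket',ctr,sz,yaw)
out=[]
for n,p,y in(('case',ctr,yaw),('fob',[.4463,-.277],2.815)):
    P=[*p,.20];o=best(P,y+np.pi/2);manip.move_ptp(P,o)
    out.append(wrist(f'pics/w_{n}.png'));s=readout.state();print(s['clock'],s['tool_pos'],s['joint_pos'][5],s['contact_force'])
print(out[0]['T_tool_cam'],out[0]['fov_y'])
pickle.dump(out,open('w.pkl','wb'))
E
```

```text
pocket [0.50244904 0.28145782] [57.58127212524414, 89.32582092285156] 0.31095564
1.7833 [0.50209588 0.28217132 0.20004062] -1.4851831342561705 [ 0.696977    0.1941582  -0.26083719]
4.1333 [ 0.44657288 -0.27659978  0.20002358] 1.2156474996611761 [0.37728748 0.86941096 0.46165222]
[[-2.82039895e-04 -9.68622277e-01 -2.48537331e-01  7.03332840e-02]
 [ 9.99999413e-01 -1.32396820e-05 -1.08319936e-03  1.08658298e-03]
 [ 1.04592048e-03 -2.48537490e-01  9.68621713e-01 -1.69879590e-01]
 [ 0.00000000e+00  0.00000000e+00  0.00000000e+00  1.00000000e+00]] 58.62651730041222
```

View pics/w_case.png

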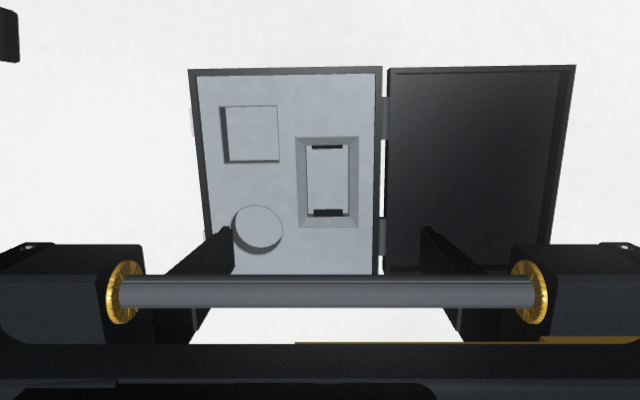

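View pics/w_fob.png

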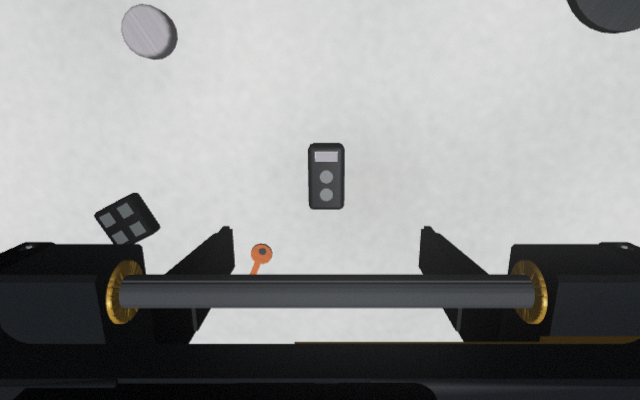

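The case view has the mouth corners at about (295,137), (359,137), (358,227) and (297,227). In the fob view, the fob is upright and buttons up at x 308–344, y 143–210, with the remote and key clear of the fingers. I'll compute both positions and grasp.

```bash
python3 - <<'E'
from cell import manip, readout
from h import *
import pickle
w=pickle.load(open('w.pkl','rb'))
a=rect(cast(w[0],[[295,137],[359,137],[358,227],[297,227]],.034));print('pocket',a)
# case outer rim corners inner check (insert rim corners at 38 mm)
print(cast(w[0],[[326,182]],.034))
g=cv2.cvtColor(w[1]['image'],cv2.COLOR_BGR2GRAY);x0,y0=290,125
k=max(cv2.findContours((g[y0:225,x0:365]<130).astype(np.uint8),0,2)[0],key=cv2.contourArea)[:,0]+[x0,y0]
ctr,sz,yaw=rect(cast(w[1],k,.013));print('fob',ctr,sz,yaw)
yaw=yaw if yaw>1.5 else yaw+np.pi
if np.hypot(*(ctr-[.4463,-.277]))>.008 or abs(yaw-2.815)>.2: raise SystemExit('disagree')
o=best([*ctr,.2],yaw+np.pi/2)
manip.move_gripper(.65)
manip.move_ptp([*ctr,.06],o)
print(manip.servo_line([*ctr,.014],velocity=.08,guard=8),readout.state()['tool_pos'])
manip.move_gripper(0,grip_force=25)
s=readout.state();print(s['grip_width'],s['finger_force'])
manip.servo_line([*ctr,.15],velocity=.2)
s=readout.state();print(s['clock'],s['grip_width'],s['finger_force'])
wrist('pics/held.png')
E
```

```text
pocket (array([0.50272974, 0.28423517]), [60.647727966308594, 88.5062026977539], np.float32(0.3116202))
[[0.50182791 0.28242084 0.034     ]]
fob [ 0.4461962  -0.27606317] [36.942237854003906, 68.32830047607422] 2.8159416
False [ 0.44638313 -0.27620833  0.01433497]
0.37579440020884447 24.99785989522934
7.625 0.3799850474272799 24.997411966323853
```

View pics/held.png

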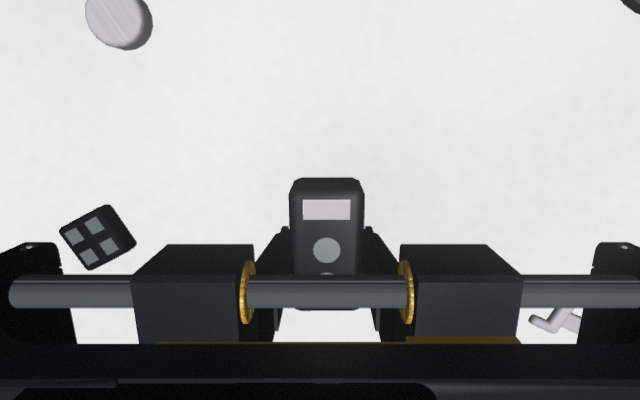

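The fob is held squarely, buttons up. I'll quickly refine the pocket centre from intensity profiles in the case picture.

```bash
python3 - <<'E'
from h import *
import pickle
w=pickle.load(open('w.pkl','rb'))[0]
g=cv2.cvtColor(w['image'],cv2.COLOR_BGR2GRAY).astype(float)
for r in(155,205):print(r,list(enumerate(g[r-10:r+10,288:368].mean(0).astype(int),288)) if 0 else g[r-10:r+10,288:368].mean(0).astype(int))
print(g[128:240,315:340].mean(1).astype(int))
E
```

```text
155 [168 168 168 168 168 168 165 153 130 131 131 132 132 132 132 133 129 114
 124 166 166 166 165 161 143 142 142 142 142 143 144 143 143 144 143 143
 143 143 142 142 143 143 143 144 145 145 146 146 146 146 145 145 145 145
 153 167 167 167 167 158 110 113 129 129 128 128 128 127 127 128 136 161
 169 169 168 167 168 167 167 167]
205 [163 163 162 161 161 161 161 160 159 149 131 132 131 131 131 130 130 130
 122 102 151 156 156 156 155 145 127 127 127 128 128 128 128 129 129 129
 130 129 127 127 127 126 126 126 126 125 125 126 125 125 125 124 125 125
 135 154 155 155 154 146 103 111 125 125 126 127 127 127 128 128 137 162
 162 162 161 161 161 161 161 161]
[169 169 168 169 169 169 170 166 153 131 115 115 115 115 115 115 104  64
  34  34  80 148 167 167 167 168 168 169 168 168 168 168 168 167 167 167
 167 167 167 166 166 165 165 165 165 165 165 165 165 165 164 164 165 164
 164 164 164 164 164 164 163 164 164 164 164 165 164 164 164 163 164 164
 164 164 164 164 164 164 164 164 148  85  34  35  36  35  35  35  73 130
 146 146 147 146 146 146 146 147 143 144 158 162 161 161 160 161 161 161
 160 161 161 161]
```

```bash
python3 - <<'E'
from h import *
import pickle
w=pickle.load(open('w.pkl','rb'))[0]
def mid(a,b,z):
    p=cast(w,[a,b],z);return p.mean(0)[:2],np.linalg.norm(p[1]-p[0])*1e3
e=np.array([np.cos(.3115),np.sin(.3115)]);n=np.array([-e[1],e[0]])
W=[mid([295.3,155],[358.4,155],.034),mid([297.3,205],[358.5,205],.034),mid([305.3,155],[348.3,155],.026),mid([307,205],[348,205],.026)]
L=[mid([327,136.5],[327,227.5],.034),mid([327,144.7],[327,216.4],.026)]
for m,l in W:print('across',m@n,l)
for m,l in L:print('along',m@e,l)
for c in([.5024,.2815],[.5020,.2828]):print(np.dot(c,n),np.dot(c,e))
dW=W[0][0]-W[1][0];print('yaw',np.arctan2(*dW[::-1]))
E
```

```text
across 0.11584458471113719 59.57978586297607
across 0.11686563330482418 59.87729015472951
across 0.11580187863237626 41.56808505522233
across 0.11649495614598414 41.0693069489905
along 0.5656854023294152 89.46531688772002
along 0.5653676670357081 71.99200360451074
0.11397382253059987 0.5644979873992141
0.11533385463177438 0.5645156702659163
yaw -2.8092500051419886
```

```bash
python3 - <<'E'
from cell import manip, readout
from h import *
e=np.array([np.cos(.3115),np.sin(.3115)]);n=np.array([-e[1],e[0]])
p=.5653*e+.1156*n;o=best([*p,.12],.318+np.pi/2);print(p)
np.savetxt('p.txt',p)
manip.move_ptp([*p,.10],o)
manip.servo_line([*p,.056],velocity=.1,guard=10)
h=manip.servo_line([*p,.036],velocity=.03,guard=9)
s=readout.state();print(h,s['clock'],s['tool_pos'],s['contact_force'],s['moment'],s['grip_width'])
wrist('pics/ins.png')
E
```

```text
[0.50266501 0.28329372]
False 11.3833 [0.5029593  0.28338289 0.03608825] [ 2.80628133  1.5646628  -1.48704247] [ 0.20635258 -0.48078939 -0.07209812] 0.3761268600636816
```

View pics/ins.png

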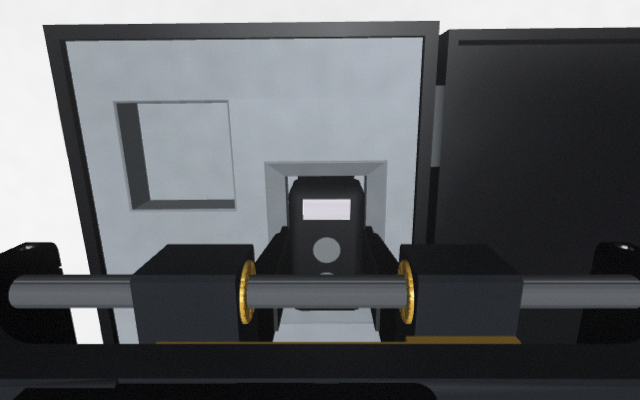

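The fob sits centred in the mouth, with its lower part in the cutout. Now release, lift, close and press.

```bash
python3 - <<'E'
from cell import manip, readout
from h import *
p=np.loadtxt('p.txt')
manip.move_gripper(.52)
manip.servo_line([*p,.085],velocity=.1)
manip.move_gripper(0)
manip.servo_line([*p,.06],velocity=.08,guard=10)
h=manip.servo_line([*p,.039],velocity=.02,guard=18)
s=readout.state();print(h,s['clock'],s['tool_pos'],s['contact_force'],s['moment'],s['grip_width'])
manip.servo_line([*p,.15],velocity=.15)
wrist('pics/pressed.png')
E
```

```text
True 14.925 [0.5027646  0.28328655 0.04031765] [-2.05843613 -0.19486237  6.00572866] [-0.04860718  0.19996014 -0.00219917] 0.005424707404592752
```

View pics/pressed.png

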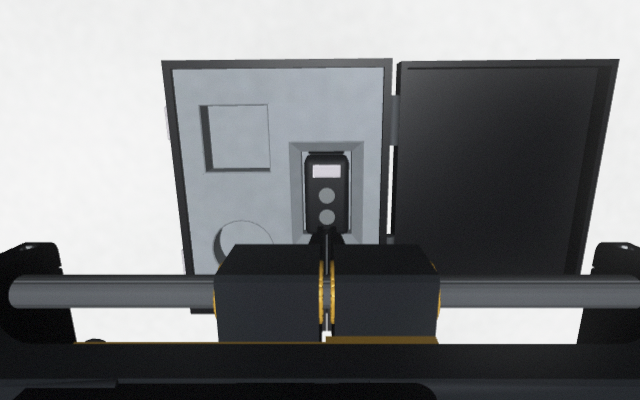

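The fob appears seated and level, with the press stopping at z = 40.3 mm against 40 mm expected. I'll confirm with a second press at the middle and light probes towards the ends, then a clear view.

```bash
python3 - <<'E'
from cell import manip, readout
from h import *
p=np.loadtxt('p.txt');e=np.array([np.cos(.318),np.sin(.318)])
for d,g in((0,18),(.018,7),(-.018,7)):
    a=p+d*e
    manip.servo_line([*a,.05],velocity=.12)
    h=manip.servo_line([*a,.037],velocity=.02,guard=g)
    s=readout.state();print(d,h,s['tool_pos'][2],s['contact_force'][2])
    manip.servo_line([*a,.05],velocity=.1)
a=p-.06*e
manip.servo_line([*p,.2],velocity=.15);manip.servo_line([*a,.2],velocity=.15)
wrist('pics/final.png');print(readout.state()['clock'])
E
```

```text
0 True 0.040302355297188244 8.580337097302182
0.018 True 0.0403041709301203 6.488566492908117
-0.018 True 0.04031457368364047 7.1363895271621685
21.6417
```

View pics/final.png

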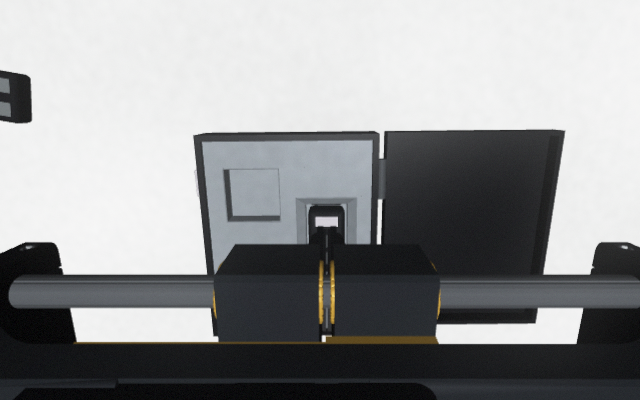

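The top of the fob is level at 40.3 mm at the middle and both ends, so it is fully home. The robot is clear of everything, so I'm handing in.

```bash
python3 -c "
from cell import manip
print(manip.finish_job())"
```

```text
the job is handed in; nothing more can be done
None
```

The scooter fob is pressed fully home, buttons up, in the oblong cutout and released, the gate remote was left untouched, and the job was handed in at about 22 s.

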